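# Wedge the rocking power supply until it stands firm

## Task

The grey bench power supply rocks because its near-left foot, the one the wooden wedge points at, is screwed in too far. Using only the outside of the fingers, push the wedge thin end first along the bench under that foot until the case stands level and no longer rocks when you press on that corner - no further, or it lifts the case off level. Do not lift anything or shove the case or the other things along the bench; finish while still pressing down firmly with the fingers on top of the case directly above the wedged foot.

Things in the scene. Friction and masses are not known exactly. Their poses are not given: they have to be found in the camera images.
- case: Bench power supply, loose: flat grey box, black front panel on own -x (towards the robot); 180 mm (x) by 240 mm (y), underside 20 mm and top 85 mm above the bench, 2.5 to 3.6 kg, heavier behind. Origin: bench level under its centre, z up. Round feet at x +-70, y +-95 mm; the near-left one (-70, +95) is short. Stands level untouched; slides only at some 15 N or more.
- corner (a point): Point on the top face of the case directly above the short foot, own (-70, +95, 85) mm of the case: where to press. Unwedged, the case tips onto this corner by 0.04 to 0.08 rad when pressed here with about 3 to 5 N, and falls back to level when let go.
- foot_axis (a point): Fixed point of the case, own (-70, +95, 0) mm: at bench level below the centre of the short foot. That rubber foot has a rounded end, is 20 mm across and ends 5 to 9 mm above the bench (unknown amount); the other three feet reach the bench.
- wedge: Loose plain wooden wedge, 120 mm long (own x), 60 mm wide (own y), 90 g. Its top is one ramp, 3 mm high at the thin end (+x) to 24 mm at the back face (-x). Origin: centre of the underside, z up. Lies in front of the case, thin end 5 to 40 mm short of the panel and towards the short foot, out of line by up to 15 mm and 0.2 rad. Friction keeps it where it is left.
- wedge_tip (a point): Middle of the wedge's thin edge, at bench level, own (+60, 0, 0) mm. The ramp meets the foot when this edge is about 10 to 40 mm beyond the foot's centre.
- wedge_back (a point): Middle of the upright back face (60 mm wide, 24 mm high), 12 mm above the bench, own (-60, 0, 12) mm: where to push. The wedge slides with about 1 N until the ramp meets the foot; then the push needed climbs steeply, past 6 N within a few mm. Forced on at well over 20 N it lifts the corner or shoves the case.
- screwdriver: Bystander: screwdriver with black handle, 170 mm long, lying left of the wedge; origin at its underside.
- tape: Bystander: grey roll of tape, 70 mm across, 19 mm high, lying flat right of the wedge; origin centre of underside.
- spool: Bystander: metal solder spool, 48 mm across, 40 mm high, standing, right of the wedge; origin centre of underside.
- pot: Bystander: small white pot with black cap, 44 mm across, 45 mm high, left of the case; origin centre of underside.
- board: Bystander: green circuit board, 70 x 50 mm, up to 13 mm high, lying to the left; origin centre of underside.
- wrench: Bystander: steel wrench, 140 mm long, lying to the right; origin at its underside.
Mind the look-alikes: they are no part of the job. There is more than one size of the wedge; the one meant has the size given above.

How it is judged (in metres and radians):
On the way:
1. the wedge's thin end has gone in under the short foot (x of wedge_tip in the frame of case above -0.07 m and horizontal distance between wedge_tip and foot_axis below 0.06 m), for 0.1 s.
At the end, for the whole second after the job is handed in: Fingers press the case over the short foot (over 5 N, grasp point within 45 mm sideways of the corner point) and do not touch the wedge; its tip is past the foot, the foot bears on it with over 1.5 N; both are still and the case is within 0.012 rad of level (1.4 mm at the foot) (contact force between the fingers and case above 5 N and contact force between wedge and case above 1.5 N and angle between case's own z axis and vertical below 0.012 rad and x of wedge_tip in the frame of case above -0.07 m and horizontal distance between corner and the grasp point below 0.045 m and contact force between the fingers and wedge below 0.1 N and linear speed of each of case, wedge below 0.01 m/s); the arm keeps its last pose, push and grip.
It fails at once if the wedge is lifted (10 mm) or tipped up (height (world z) of wedge above 0.01 m or angle between wedge's own z axis and vertical above 0.3 rad).
It fails at once if the case is lifted (10 mm) (height (world z) of case above 0.01 m).
It fails at once if the case is shoved more than 30 mm along the bench (distance of case from where it was at the start of the episode above 0.03 m).
It fails at once if a bystander is moved more than 30 mm (distance of any of screwdriver, tape, spool, pot, board, wrench from where it was at the start of the episode above 0.03 m).
It also fails if it takes over 54 s, if anything falls off the work surface, if the arm or the gripper's body presses on something with over 40 N, if the wrist force passes 120 N, or if a joint passes its speed limit or range.

## Robot

A 6-joint arm with a two-finger parallel gripper is mounted at the origin on the work surface. World frame = base frame: x ahead of the robot, y to its left, z up, the work surface at z = 0. Lengths are in mm, angles in rad, forces in N, time in s.
With the tool pointing down it reaches from about 400 to 925 mm from the base axis. Payload 12.5 kg.
Tool frame: the origin (TCP) lies at the very end of the fingers, on their centre line; the grasp point (between the pads) lies 19 mm behind it; x points along the fingers, y is the direction in which the jaws open and shut, and the axes are right-handed (so a half turn about x gives the same grasp; the last joint's range is limited). The gripper opens to 95 mm and grips with 3 to 60 N. Pads are 20 mm wide; open, the fingers measure 119 mm over their backs; the gripper's body (75 mm by 180 mm) begins 59 mm behind the grasp point.
Start: joints at [1.024, 0.491, 1.559, -0, 1.092, -0.106], TCP at [266.651, 565.282, 214.661] pointing down, gripper open.
Joint ranges: [-3.1, 3.1], [-0.84, 2.19], [0.05, 2.79], [-1.13, 4.28], [0.06, 2.93], [-2.69, 2.69]. Speed limits (rad/s): [2.22, 2.22, 2.79, 3.14, 3.14, 3.14].

## Interface

Orientations are given as [roll, pitch, yaw] about the fixed x, y, z axes, in that order (R = Rz(yaw) Ry(pitch) Rx(roll)).
In Python, from cell import env, optics, job gives the robot as it stands.
- The arm moves only by the shell command python3 -m handwheel 'ROWS' [OPENING]. ROWS is JSON, a list of rows, each an object with "travel": the shift along the world's x, y, z in mm, a list of three; "roll": the turn about the world's z in degrees. In form: [{"travel": [dx, dy, dz], "roll": roll}, ...]. A call has 1 to 8 rows; each row is the pose to reach, as a shift and turn from the pose commanded when the call began; what a row does not reach only later rows make up. A row lasts 1/10 s, in which the tool goes at most 50 mm and 8.59 degrees, less where a joint would pass 70% of its speed; a pose out of reach is approached as far as the arm can. A call with a gripper value outside its range is refused whole. OPENING is the closure, from -1 (fully open) to 1 (shut), set as the call begins (- or left out, the last holds). The fingers move at their own pace and stop on an object; the grip force is fixed at half the most. Time passes only in rows, so rows that repeat a pose let the fingers close. It gives the time, the measured TCP pose, the force and the opening at its end, in the units of the state.
- env.state(): the state, without advancing time (a new reading comes with each control period).
- optics.read_camera(name): name is "side" or "top" or "wrist"; returns the picture (384x512x3 uint8, red, green, blue); there is no depth.
- optics.camera_params(name): a dict with "fx", "fy", "cx", "cy" (pixels), "world_from_camera" (4x4, takes a point from camera to world coordinates). Camera axes: x right, y up, looking along -z (the intrinsics and any distortion apply to the point x, -y, -z); pixel columns grow to the right and rows downward; lengths in mm; the calibration is good to about 2 mm. A picture is of the moment at which its call begins: read the wrist's pose just before it. camera_params takes no time and is no camera call; for the wrist camera it gives the pose at the moment of the call.
- job.job_done(): hands the job in, once; it reports no verdict.
The state is a dict: "t": time; "joints": joint angles; "qvel": joint speeds; "tau": joint torques, N m; "eef_pos": TCP position; "tcp_rot": TCP orientation; "ft_force": force on the tool from outside, world axes, zero at the start; "moment": the same for the moment, N m; "opening": opening from 0.0 (shut) to 1.0 (fully open).
Only numpy, scipy, OpenCV 4.12 (cv2) and the standard library are available. Lean on these libraries where they do the work, as an engineer would, in place of code of your own. Each camera call takes 0.05 s, during which the arm holds its last target.

## Working session

There is one attempt and no reset: what is moved stays moved. The work goes in short steps, Python scripts to look and compute and a shell command to move; the robot and the scene stay as the last step left them, time stands still between calls to the robot, and variables do not carry over. Pictures are saved under pics/ and viewed, and the job is handed in when it is done.

```bash
ls; mkdir -p pics; python3 - <<'E'
from cell import env, optics, job
import cv2
print(env.state())
for n in ("side","top","wrist"):
    im=optics.read_camera(n); cv2.imwrite(f"pics/{n}0.png",im[:,:,::-1]); p=optics.camera_params(n); print(n,p)
E
```

```text
pics
{'t': 0.0, 'joints': array([ 1.02436384e+00,  4.91582768e-01,  1.55945434e+00, -4.15532632e-05,
        1.09169820e+00, -1.05588905e-01]), 'qvel': array([ 0.00139714,  0.00105114,  0.00088917,  0.0009608 ,  0.00021146,
       -0.00043104]), 'tau': array([ 5.69244839e-04, -6.12635565e+01, -2.58194089e+01,  6.92756195e-02,
        4.81048494e-02, -7.45157809e-05]), 'eef_pos': array([266.54250285, 565.04145925, 214.04564835]), 'tcp_rot': array([-1.64414428,  1.56965308, -2.08496869]), 'ft_force': array([-0.31960454, -0.17784236,  0.31789041]), 'moment': array([-0.00504993, -0.02840226,  0.03069039]), 'opening': 1.001511850323281}
side {'fx': 411.3176524104298, 'fy': 411.3176524104298, 'cx': 259.0087887764435, 'cy': 192.7087262230244, 'world_from_camera': array([[ 8.53408751e-01,  3.38231740e-01, -3.96601556e-01,
         1.08746672e+02],
       [-5.21212046e-01,  5.45547268e-01, -6.56289709e-01,
        -8.16117398e+02],
       [-5.61311516e-03,  7.66796889e-01,  6.41865270e-01,
         8.00070383e+02],
       [ 0.00000000e+00,  0.00000000e+00,  0.00000000e+00,
         1.00000000
[... 252 characters left out ...]
3775606e-02, -1.66670308e-02,
        -7.02921964e+01],
       [ 3.93527021e-04,  2.02877559e-01,  9.79204034e-01,
         1.16219233e+03],
       [ 0.00000000e+00,  0.00000000e+00,  0.00000000e+00,
         1.00000000e+00]])}
wrist {'fx': 311.62162985970036, 'fy': 311.62162985970036, 'cx': 255.3152708037755, 'cy': 186.77959045423287, 'world_from_camera': array([[ 4.26333761e-01, -8.69173089e-01, -2.50554715e-01,
         1.96567554e+02],
       [ 9.04565478e-01,  4.09374918e-01,  1.19052399e-01,
         5.99061975e+02],
       [-9.06325614e-04, -2.77399203e-01,  9.60754319e-01,
         3.83085649e+02],
       [ 0.00000000e+00,  0.00000000e+00,  0.00000000e+00,
         1.00000000e+00]])}
```

View pics/side0.png

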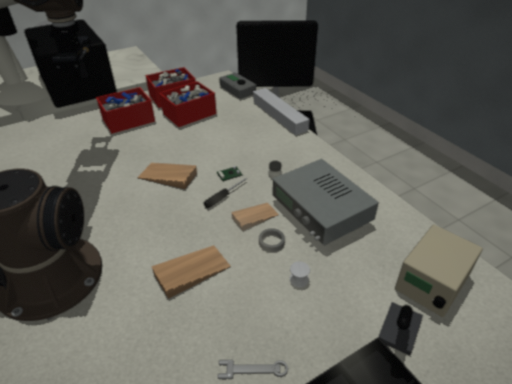

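View pics/top0.png

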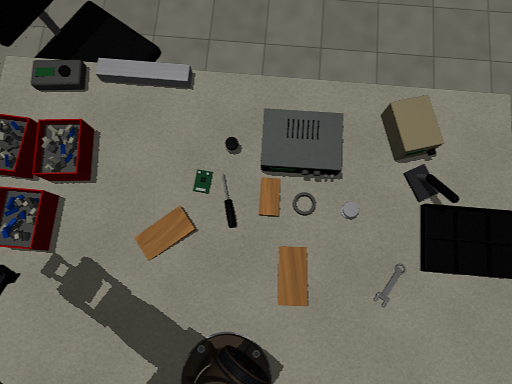

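View pics/wrist0.png

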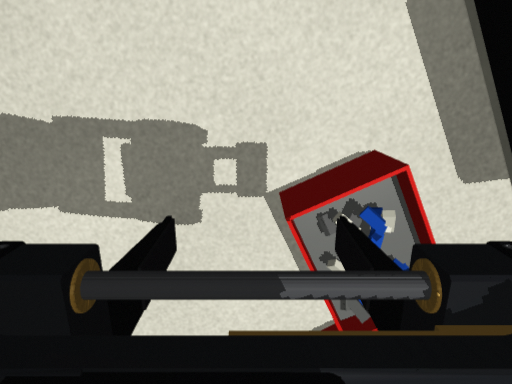

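The side view shows the case at about (325,200), with the small wedge in front of it at (255,215). In the top view the case is at (302,142) and the wedge at (270,197). The larger blocks at (165,232) and (293,276) are the look-alikes. I'll enlarge both views to read the corners.

```bash
cat > h.py <<'E'
import numpy as np, cv2
from cell import env, optics, job
def P(n): return optics.camera_params(n)
def proj(p,X):
    T=np.linalg.inv(p["world_from_camera"]); X=np.atleast_2d(X).astype(float)
    c=X@T[:3,:3].T+T[:3,3]; z=-c[:,2]
    return np.c_[p["fx"]*c[:,0]/z+p["cx"], p["fy"]*-c[:,1]/z+p["cy"]]
def ray(p,u,v):
    M=p["world_from_camera"]; d=np.array([(u-p["cx"])/p["fx"],-(v-p["cy"])/p["fy"],-1]); return M[:3,3],M[:3,:3]@d
def onz(p,u,v,z):
    o,d=ray(p,u,v); return o+d*(z-o[2])/d[2]
def tri(obs):
    A=np.zeros((3,3));b=np.zeros(3)
    for p,u,v in obs:
        o,d=ray(p,u,v); d=d/np.linalg.norm(d); Q=np.eye(3)-np.outer(d,d); A+=Q;b+=Q@o
    return np.linalg.solve(A,b)
def crop(im,x0,y0,x1,y1,s,fn):
    cv2.imwrite(fn,cv2.resize(im[y0:y1,x0:x1,::-1],None,fx=s,fy=s,interpolation=cv2.INTER_CUBIC))
E
python3 - <<'E'
import cv2
a=cv2.imread("pics/top0.png");b=cv2.imread("pics/side0.png")
cv2.imwrite("pics/topc.png",cv2.resize(a[95:225,210:360],None,fx=4.6,fy=4.6,interpolation=cv2.INTER_CUBIC)) 
cv2.imwrite("pics/sidec.png",cv2.resize(b[145:265,220:390],None,fx=4.6,fy=4.6,interpolation=cv2.INTER_CUBIC))
E
```

```text
(no output)
```

View pics/topc.png

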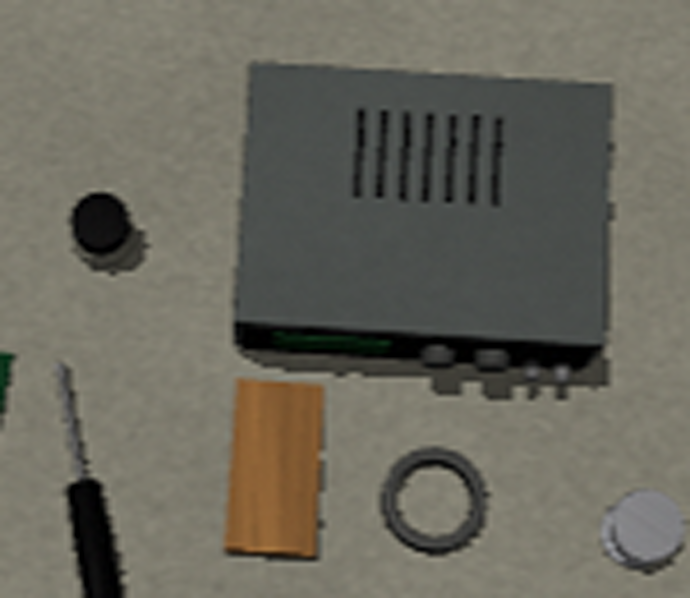

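View pics/sidec.png

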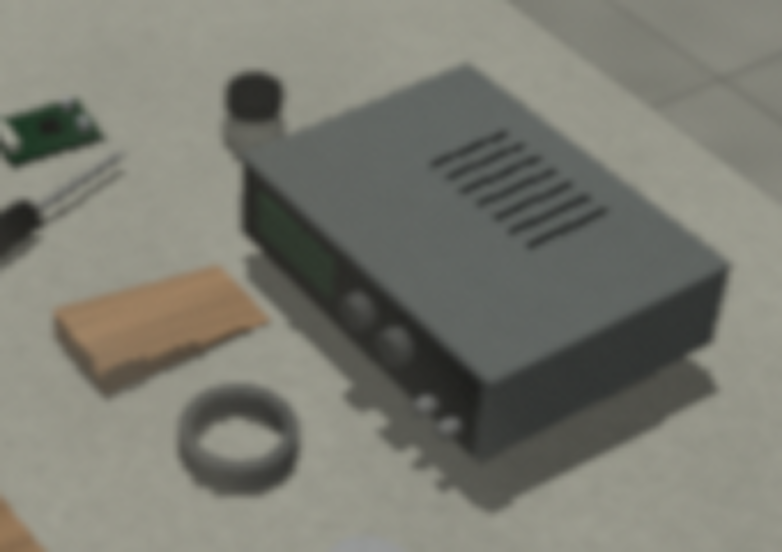

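```bash
cat > fit.py <<'E'
from h import *
from scipy.optimize import least_squares
f=lambda L,x,y: (np.array(L)+.5)/4.6-.5+[x,y]
T,S=P("top"),P("side")
ct=f([(250,63),(613,85),(603,347),(238,323)],210,95); cs=f([(467,63),(730,265),(487,385),(243,160)],220,145)
C=np.array([[90,120,85],[90,-120,85],[-90,-120,85],[-90,120,85]])
wt=f([(237,379),(325,383),(318,557),(226,551)],210,95); ws=f([(222,266),(269,322),(97,372),(54,315)],220,145)
W=np.array([[60,30,3],[60,-30,3],[-60,-30,24],[-60,30,24]])
def tr(q,X):
    c,s=np.cos(q[3]),np.sin(q[3]); return X@np.array([[c,s,0],[-s,c,0],[0,0,1]])+q[:3]
for n,X,a,b in(("case",C,ct,cs),("wedge",W,wt,ws)):
    print(n,[np.round(tri([(T,*p),(S,*r)]),1).tolist() for p,r in zip(a,b)])
    r=least_squares(lambda q:np.r_[(proj(T,tr(q,X))-a).ravel(),(proj(S,tr(q,X))-b).ravel()],[600,0,0,0])
    print(np.round(r.x,3),np.round(r.fun,1))
    if n=="case":qc=r.x
    else:qw=r.x
corner=tr(qc,np.array([[-70,95,85]]))[0];tip=tr(qw,np.array([[60,0,0]]))[0];back=tr(qw,np.array([[-60,0,12]]))[0]
print("corner",corner,"tip",tip,"back",back)
c,s=np.cos(qc[3]),np.sin(qc[3])
print("tip-foot in case",(np.array([[c,s],[-s,c]])@(tip-corner)[:2]))
for n,u,v in(("pot",100,222),("tape",434,500),("sd tip",62,362),("sd end",105,590)):
    p=f([(u,v)],210,95)[0]; print(n,onz(T,*p,20))
E
python3 fit.py
```

```text
case [[793.9, -43.3, 82.6], [796.7, -283.3, 84.8], [618.9, -284.8, 82.4], [615.5, -50.0, 80.4]]
[ 7.06795e+02 -1.65076e+02 -3.07500e+00  1.90000e-02] [ 0.2 -0.4 -0.1 -0.4  0.8 -0.3 -1.  -0.2 -0.3  0.3  0.4  0.6  0.1  0.7
 -1.2 -0.8]
wedge [[598.4, -51.6, 2.2], [598.2, -111.1, 1.5], [475.0, -114.4, 24.7], [476.4, -54.3, 21.3]]
[ 5.36893e+02 -8.29890e+01 -8.35000e-01  1.30000e-02] [ 0.4 -0.   0.3  0.4 -0.2 -0.6  0.1 -0.7 -1.2  0.5  0.1  0.1  0.8 -0.1
 -0.8 -0.5]
corner [634.996777   -71.42730412  81.92507111] tip [596.88772876 -82.20066272  -0.83478009] back [476.89809202 -83.77770863  11.16521991]
tip-foot in case [-38.30747654 -10.04500149]
pot [694.84700478  52.15118716  20.        ]
tape [ 520.54653348 -188.81290364   20.        ]
sd tip [593.86809557  67.91838043  20.        ]
sd end [442.3168077   23.61455047  20.        ]
```

```bash
python3 - <<'E'
from h import *
from scipy.spatial.transform import Rotation as R
T=P("top")
for u,v in((279,247),(307,248),(278,306),(237,226)): print(u,v,onz(T,u,v,10).round())
s=env.state(); print(R.from_euler('xyz',s['tcp_rot']).as_matrix().round(3))
E
```

```text
279 247 [ 383. -123.   10.]
307 248 [ 387. -207.   10.]
278 306 [ 212. -133.   10.]
237 226 [435.  10.  10.]
[[-0.     0.427  0.904]
 [-0.001  0.904 -0.427]
 [-1.    -0.001 -0.   ]]
```

```bash
python3 -m handwheel '[{"travel":[30,-45,0],"roll":4},{"travel":[60,-90,0],"roll":8},{"travel":[90,-135,0],"roll":13},{"travel":[120,-180,0],"roll":18},{"travel":[150,-220,0],"roll":22},{"travel":[170,-265,0],"roll":26},{"travel":[180,-310,0],"roll":26},{"travel":[180,-355,0],"roll":26}]' 0.37; python3 -m handwheel '[{"travel":[0,-50,0],"roll":0},{"travel":[0,-100,0],"roll":0},{"travel":[0,-150,0],"roll":0},{"travel":[0,-200,0],"roll":0},{"travel":[0,-250,0],"roll":0},{"travel":[4,-290,-10],"roll":0},{"travel":[4,-290,-50],"roll":0},{"travel":[4,-290,-90],"roll":0}]'
python3 - <<'E'
from h import *
from scipy.spatial.transform import Rotation as R
s=env.state(); print(s['t'],s['eef_pos'],s['ft_force'],s['opening'],s['joints']);print(R.from_euler('xyz',s['tcp_rot']).as_matrix().round(3))
cv2.imwrite("pics/w1.png",optics.read_camera("wrist")[:,:,::-1])
crop(optics.read_camera("side"),180,60,380,210+50,3.9,"pics/s1.png")
E
```

```text
t: 0.95
eef_pos: [447.3, 214.0, 214.4]
tcp_rot: [0.247, 1.57, 0.26]
ft_force: [0.4, 0.0, 0.5]
opening: 0.386
t: 1.75
eef_pos: [450.6, -75.6, 124.1]
tcp_rot: [-0.284, 1.568, -0.274]
ft_force: [0.8, 0.0, -1.0]
opening: 0.313
1.75 [450.60007901 -75.55230821 124.0758453 ] [ 0.84921895  0.03715724 -1.04198496] 0.3125172782118914 [-3.10920333e-01  3.88388994e-01  2.06074494e+00  1.41950819e-04
  6.90005843e-01 -1.89200832e+00]
[[ 0.002 -0.01   1.   ]
 [-0.001  1.     0.01 ]
 [-1.    -0.001  0.002]]
```

View pics/w1.png

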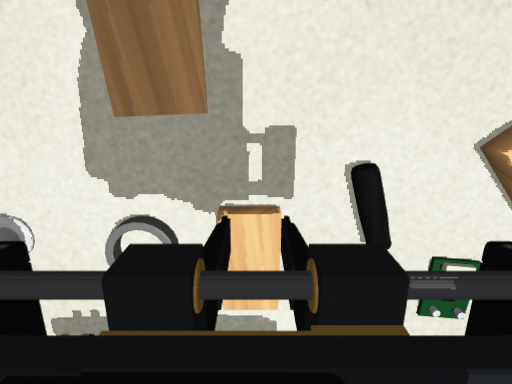

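View pics/s1.png

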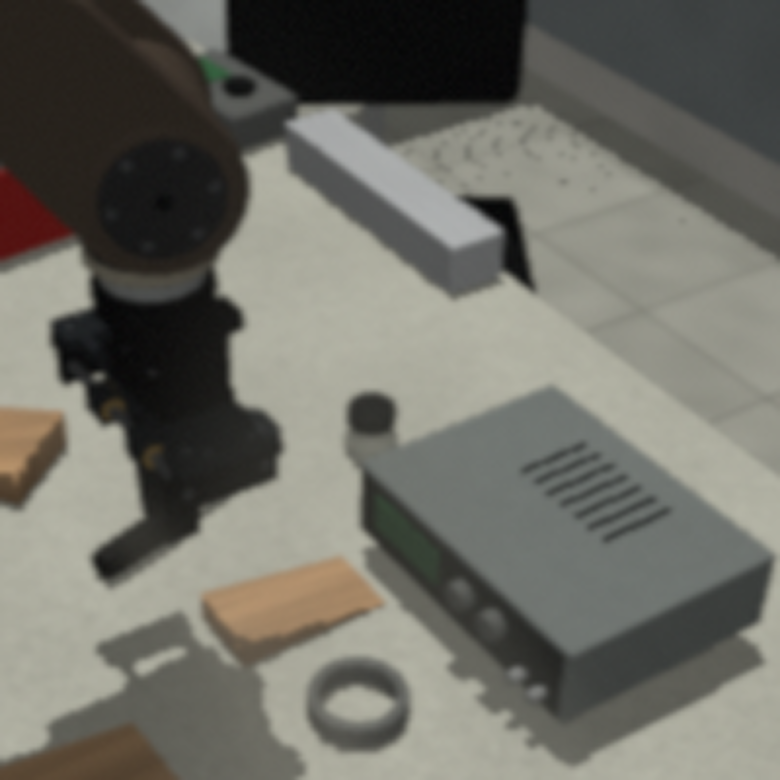

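The wrist view shows the target wedge between the fingers, with its back top edge from (222,207) to (281,207). The side view shows it untouched and the fingers above and behind it. I'll check the back edge by projecting it.

```bash
python3 - <<'E'
from h import *
W=P("wrist")
for u,v in((219,207),(281,207)): print(onz(W,u,v,24))
for u,v in((223,310),(277,308)): print(onz(W,u,v,3))
print(proj(W,[[450,-49,0],[477,-83,24]]), W['world_from_camera'][:3,3])
E
```

```text
[ 466.30299209 -105.89647231   24.        ]
[465.65650682 -49.74402427  24.        ]
[ 591.30057957 -106.29317864    3.        ]
[588.16572592 -48.10025059   3.        ]
[[280.30410748 183.42963824]
 [244.25524877 218.31766058]] [371.92296625 -74.7649445  290.78339371]
```

```bash
python3 - <<'E'
import cv2
a=cv2.imread("pics/w1.png")
cv2.imwrite("pics/w1c.png",cv2.resize(a[170:330,190:310],None,fx=3.7,fy=3.7,interpolation=cv2.INTER_NEAREST))
E
```

```text
(no output)
```

View pics/w1c.png

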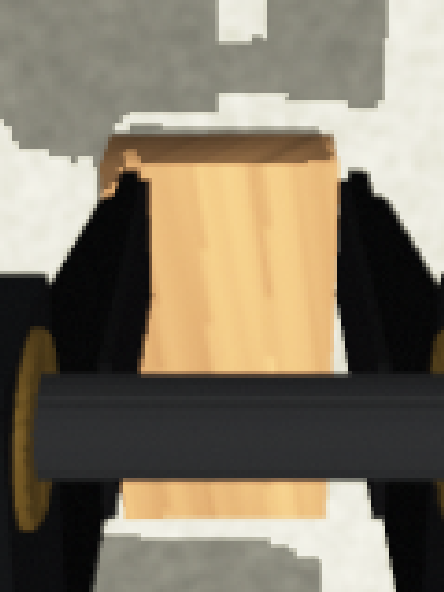

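The dark band at v 207–214 is the back face. Its top edge is at v≈214, which gives x≈475 and y≈-80, in agreement with the fit. Next I lower the fingers behind the wedge.

```bash
python3 -m handwheel '[{"travel":[-4,-6,-40],"roll":0},{"travel":[-4,-6,-80],"roll":0},{"travel":[-4,-6,-105],"roll":0},{"travel":[-4,-6,-118],"roll":0},{"travel":[-4,-6,-118],"roll":0}]'
python3 - <<'E'
from h import *
print(env.state()['ft_force'],env.state()['eef_pos'])
cv2.imwrite("pics/w2.png",optics.read_camera("wrist")[:,:,::-1])
E
```

```text
t: 2.35
eef_pos: [446.6, -79.8, 6.5]
tcp_rot: [2.753, 1.569, 2.766]
ft_force: [-0.3, 1.0, -0.5]
opening: 0.315
[-0.29384185  1.00164986 -0.53730168] [446.57732105 -79.84340825   6.53799689]
```

View pics/w2.png

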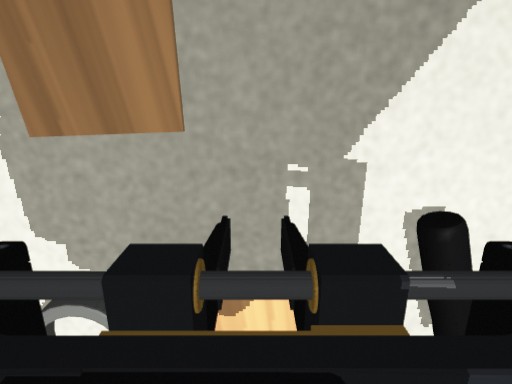

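The fingers are down behind the wedge. I'll push it along the free stretch first.

```bash
python3 -m handwheel '[{"travel":[8,0,0],"roll":0},{"travel":[16,0,0],"roll":0},{"travel":[22,0,0],"roll":0},{"travel":[28,0,0],"roll":0},{"travel":[34,0,0],"roll":0},{"travel":[40,0,0],"roll":0},{"travel":[46,0,0],"roll":0},{"travel":[46,0,0],"roll":0}]'
python3 - <<'E'
from h import *
print(env.state()['ft_force'],env.state()['eef_pos'])
crop(optics.read_camera("top"),210,95,360,225,4.6,"pics/t3.png")
crop(optics.read_camera("side"),220,145,390,265,4.6,"pics/s3.png")
E
```

```text
t: 3.2
eef_pos: [493.2, -80.1, 6.6]
tcp_rot: [-0.175, 1.57, -0.162]
ft_force: [-0.5, -0.2, 0.2]
opening: 0.315
[-0.45778816 -0.24609922  0.16619957] [493.2295761  -80.14332444   6.62329538]
```

View pics/t3.png

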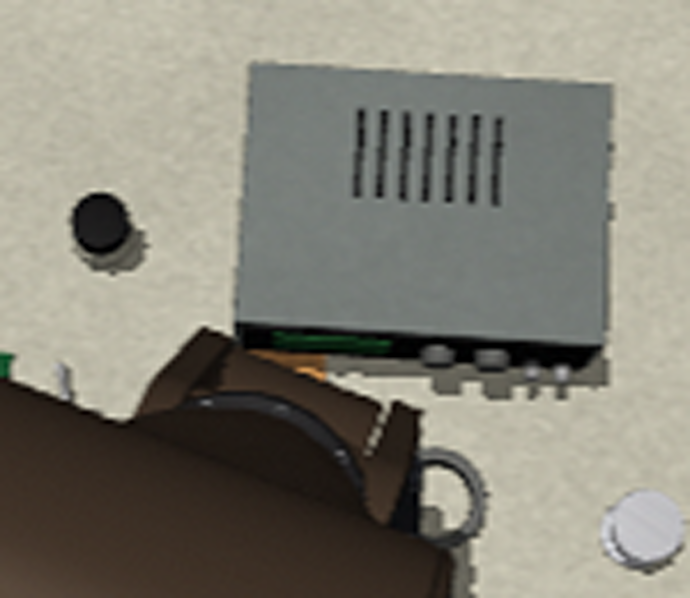

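View pics/s3.png

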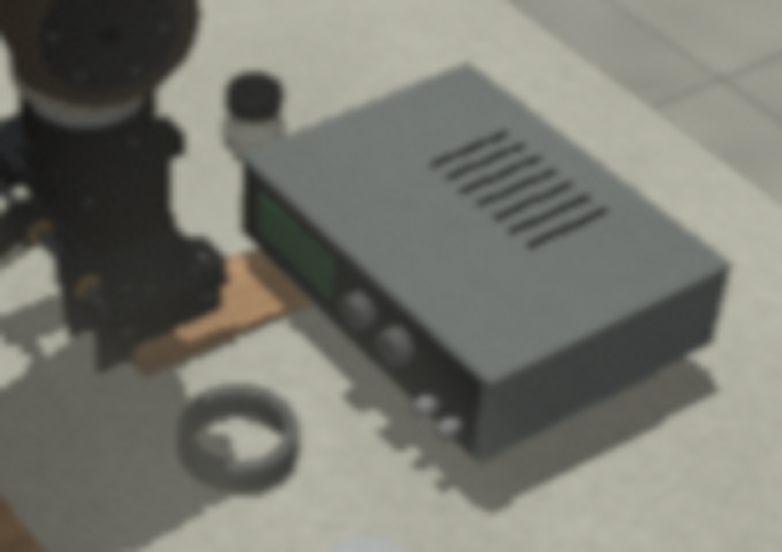

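The wedge, visible at (250,285) in the side crop, has entered under the panel in line with the foot. The case hasn't moved. I'll push on in smaller steps and watch the force.

```bash
python3 -m handwheel '[{"travel":[4,0,0],"roll":0},{"travel":[8,0,0],"roll":0},{"travel":[12,0,0],"roll":0},{"travel":[15,0,0],"roll":0},{"travel":[15,0,0],"roll":0}]'
for i in 1 2 3; do python3 -m handwheel '[{"travel":[2,0,0],"roll":0},{"travel":[2,0,0],"roll":0}]'|grep -E "eef|ft"; done
```

```text
t: 3.8
eef_pos: [507.8, -80.1, 6.7]
tcp_rot: [-0.089, 1.57, -0.076]
ft_force: [-0.3, 0.6, -0.1]
opening: 0.315
eef_pos: [509.5, -80.1, 6.7]
ft_force: [0.9, -0.4, -0.2]
eef_pos: [511.5, -80.0, 6.7]
ft_force: [0.6, 0.0, -0.5]
eef_pos: [513.1, -80.0, 6.6]
ft_force: [-2.3, 0.2, 0.5]
```

```bash

for i in 1 2 3 4 5; do python3 -m handwheel '[{"travel":[1,0,0],"roll":0},{"travel":[1,0,0],"roll":0}]'|grep -E "eef|ft"; done
```

```text
eef_pos: [513.8, -79.9, 6.6]
ft_force: [-5.0, 0.2, 2.2]
eef_pos: [514.5, -79.9, 6.6]
ft_force: [-6.3, 0.3, 3.2]
eef_pos: [515.2, -79.8, 6.6]
ft_force: [-8.1, 0.4, 4.2]
eef_pos: [515.8, -79.7, 6.6]
ft_force: [-9.8, -0.6, 5.4]
eef_pos: [516.4, -79.7, 6.5]
ft_force: [-10.8, -0.6, 7.0]
```

The ramp met the foot at TCP x≈513, and the push has risen to about 11 N. I'll back off, go up, close the fingers and look.

```bash
python3 -m handwheel '[{"travel":[-6,0,0],"roll":0},{"travel":[-20,0,0],"roll":0},{"travel":[-25,0,0],"roll":0},{"travel":[-25,0,50],"roll":0},{"travel":[-25,0,95],"roll":0},{"travel":[-25,0,130],"roll":0},{"travel":[-25,0,130],"roll":0}]' 
python3 - <<'E'
from h import *
print(env.state()['ft_force'],env.state()['eef_pos'])
cv2.imwrite("pics/w4.png",optics.read_camera("wrist")[:,:,::-1])
crop(optics.read_camera("side"),220,145,390,265,4.6,"pics/s4.png")
E
```

```text
t: 6.1
eef_pos: [495.6, -80.6, 140.9]
tcp_rot: [-0.285, 1.562, -0.272]
ft_force: [0.3, -0.9, 0.1]
opening: 0.311
[ 0.30053804 -0.91938785  0.06153381] [495.58957374 -80.63485073 140.90131739]
```

View pics/w4.png

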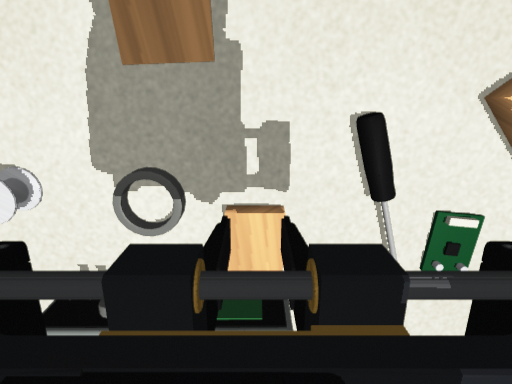

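View pics/s4.png

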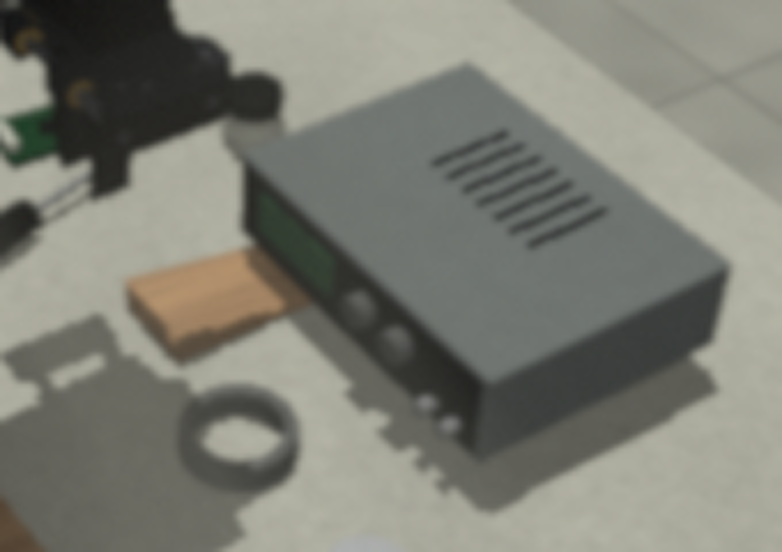

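```bash
python3 - <<'E'
from h import *
S=P("side")
f=lambda x,y:((x+.5)/4.6-.5+220,(y+.5)/4.6-.5+145)
for q in((127,285),(173,345)): print(onz(S,*f(*q),24))
for q in((184,364),): print(onz(S,*f(*q),0))
for q in((54,315),(97,372)): print("start",onz(S,*f(*q),24))
W=P("wrist")
for q in((223,213),(284,213)): print("w",onz(W,*q,24))
E
```

```text
[528.14162661 -57.11752794  24.        ]
[ 524.56166603 -117.55183388   24.        ]
[ 534.47283811 -113.6362129     0.        ]
start [477.03847595 -57.36810922  24.        ]
start [ 475.03114242 -113.68162129   24.        ]
w [ 524.74015846 -110.62870401   24.        ]
w [523.93761673 -51.73072708  24.        ]
```

The wedge back is at x≈525, so the tip is at about 645, roughly 10 mm past the foot centre. Now I press the corner with the fingers closed.

```bash
python3 -m handwheel '[{"travel":[45,3,0],"roll":0},{"travel":[90,6,0],"roll":0},{"travel":[139,10,0],"roll":0},{"travel":[139,10,-15],"roll":0},{"travel":[139,10,-30],"roll":0},{"travel":[139,10,-40],"roll":0},{"travel":[139,10,-45],"roll":0},{"travel":[139,10,-48],"roll":0}]' 1
for i in 1 2 3 4 5 6 7 8; do python3 -m handwheel '[{"travel":[0,0,-1.5],"roll":0},{"travel":[0,0,-1.5],"roll":0}]'|grep -E "eef|ft"; done
```

```text
t: 7.0
eef_pos: [632.1, -70.1, 87.8]
tcp_rot: [2.825, 1.57, 2.838]
ft_force: [-0.3, -0.4, -0.4]
opening: 0.006
eef_pos: [632.4, -70.1, 87.5]
ft_force: [0.6, 0.4, 0.5]
eef_pos: [632.4, -70.1, 85.9]
ft_force: [-0.1, 0.2, 0.7]
eef_pos: [632.5, -70.1, 85.0]
ft_force: [-1.8, 0.6, 5.6]
eef_pos: [632.5, -70.0, 84.7]
ft_force: [-6.9, 1.2, 18.9]
eef_pos: [632.6, -70.0, 84.5]
ft_force: [-10.0, 1.7, 30.3]
eef_pos: [632.6, -69.9, 84.3]
ft_force: [-15.3, 2.8, 42.9]
eef_pos: [632.7, -70.0, 84.2]
ft_force: [-18.6, 3.4, 54.5]
eef_pos: [632.7, -69.9, 84.1]
ft_force: [-23.4, 3.7, 67.2]
```

The corner is firm, dropping under 1 mm, but the press got higher than I meant (67 N). I'll ease off and check nothing moved.

```bash
python3 -m handwheel '[{"travel":[0,0,3],"roll":0},{"travel":[0,0,6],"roll":0},{"travel":[0,0,6],"roll":0},{"travel":[0,0,6],"roll":0}]'
python3 - <<'E'
from h import *
crop(optics.read_camera("side"),220,145,390,265,4.6,"pics/s5.png")
crop(optics.read_camera("top"),210,95,360,225,4.6,"pics/t5.png")
a=cv2.imread("pics/s4.png");b=cv2.imread("pics/s5.png")
print(env.state()['ft_force'])
E
```

```text
t: 9.0
eef_pos: [632.7, -70.0, 84.7]
tcp_rot: [-0.149, 1.569, -0.136]
ft_force: [-5.8, 2.1, 19.8]
opening: 0.003
[-5.51868517  0.58612111 20.11116449]
```

View pics/s5.png

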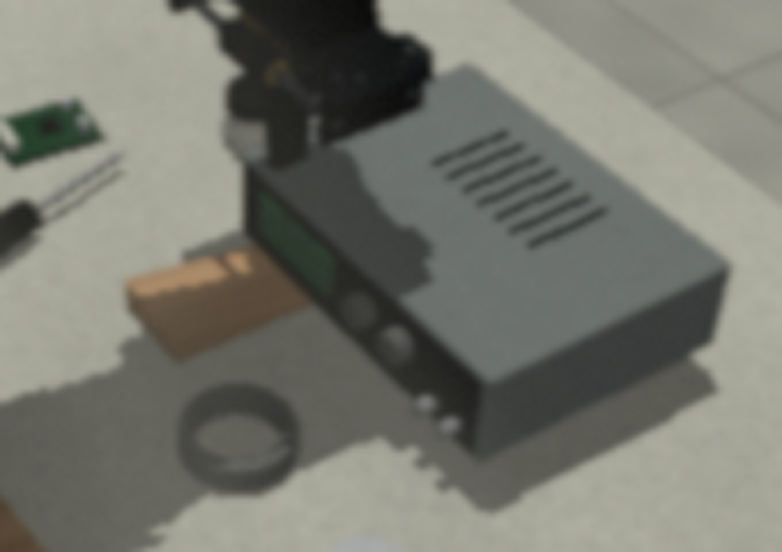

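View pics/t5.png

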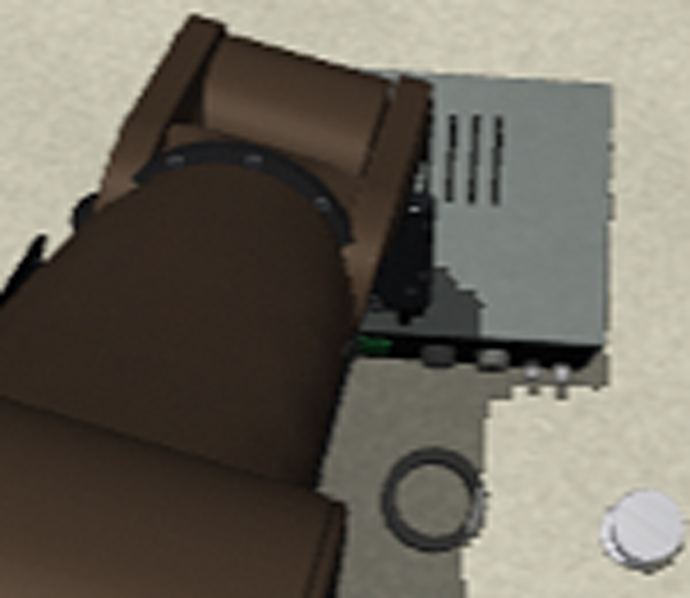

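In the side crop the wedge back is still at (127,285), and the case corners haven't moved in either view. Next I hold for a moment to confirm it's steady.

```bash
python3 -m handwheel '[{"travel":[0,0,1],"roll":0},{"travel":[0,0,1],"roll":0},{"travel":[0,0,1],"roll":0},{"travel":[0,0,1],"roll":0},{"travel":[0,0,1],"roll":0},{"travel":[0,0,1],"roll":0}]'
python3 -m handwheel '[{"travel":[0,0,0],"roll":0},{"travel":[0,0,0],"roll":0},{"travel":[0,0,0],"roll":0},{"travel":[0,0,0],"roll":0},{"travel":[0,0,0],"roll":0}]'
python3 - <<'E'
from cell import job
print(job.job_done())
E
```

```text
t: 9.7
eef_pos: [632.7, -70.0, 84.8]
tcp_rot: [-0.118, 1.569, -0.105]
ft_force: [-3.3, 1.6, 12.0]
opening: 0.001
t: 10.2
eef_pos: [632.7, -70.1, 84.9]
tcp_rot: [-0.141, 1.569, -0.128]
ft_force: [-2.8, 1.4, 11.1]
opening: 0.005
the job is handed in; nothing more can be done
None
```

I pushed the 120 mm wedge thin end first under the short foot and handed the job in at about 10 s of the 54 s, still pressing on the corner. No verdict is reported.

- **Push:** I used the outside of both fingers on the back face. The ramp met the foot at TCP x≈513, and I stopped when the push reached about 11 N. The wedge tip is about 10 mm past the foot's centre, worked out from the side and wrist pictures.
- **Press:** The closed fingers first met resistance over the foot at TCP height 85.0 mm, which is the level top height. At hand-in the height was 84.9 mm with a steady press of about 11 N. The grasp point is about 3 mm sideways of my measured corner point.
- **Level and rocking:** I pressed too far while checking and reached 67 N for a moment before easing off. Even then the corner gave only about 1 mm, so it no longer rocks.
- **Things moved:** After that press the wedge and the visible edges of the case were still in place in the pictures. The bystanders I could see looked undisturbed; I did not check the wrench or, after the pushing, all of the others.
- **Disagreement:** The cameras differed by 3 to 5 mm on the wedge's sideways position. I steered between the two values. This mattered little with a 60 mm wide wedge.

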